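# Change the wax stub for the burr in the bench chuck

### The arm

A 6-joint arm with a two-finger parallel gripper is mounted at the origin on the work surface. World frame = base frame: x ahead of the robot, y to its left, z up, the work surface at z = 0. Lengths are in m, angles in degrees, forces in N, time in s.
With the tool pointing down it reaches from about 0.275 to 0.725 m from the base axis. Payload 5.6 kg.
Tool frame: the origin (TCP) lies between the finger pads; the fingertips stand 17 mm ahead of it and the grasp point (between the pads) lies 2 mm behind it; z points along the fingers, y is the line along which they close (so a half turn about z gives the same grasp; the last joint's range is limited). The gripper opens to 85 mm and grips with 20 to 120 N. Pads are 22 mm wide; open, the fingers measure 114 mm over their backs; the gripper's body (76 mm by 85 mm) begins 54 mm behind the grasp point. The pads swing forward as they close: fully open they stand 13 mm farther back than shut.
Start: joints at [16.306, 14.616, 6.199, 0, -81.583, -16.306], TCP at [0.55, 0, 0.208] pointing down, gripper open.
Joint ranges: [-168.99, 168.99], [-69.2, 112.95], [-62.41, 85.93], [-164.36, 98.24], [-168.68, -3.75], [-174.98, 174.98]. Speed limits (degrees/s): [147.25, 147.25, 180, 180, 180, 180].

### API

Orientations are given as [roll, pitch, yaw] about the fixed x, y, z axes, in that order (R = Rz(yaw) Ry(pitch) Rx(roll)).
In Python, from bench import manip gives the robot as it stands.
- The arm moves only by the shell command python3 -m jog 'ROWS' [FORCE]. ROWS is JSON, a list that holds one entry, the list of rows, each a list of 7 numbers: the shift along the tool's x, y, z in mm, then the turn, a rotation vector about the tool's x, y, z in rad, then the closure, from 0 (fully open) to 1 (shut). In form: [[[dx, dy, dz, wx, wy, wz, jaw], ...]]. A call has exactly 10 rows; each row shifts and turns the commanded pose from where the row before left it, along the tool's axes as they then stand; what a row does not reach is not made up. A row lasts 1/12 s, in which the tool goes at most 41.7 mm and 7.16 degrees, less where a joint would pass 70% of its speed; a pose out of reach is approached as far as the arm can. A call with a gripper value outside its range is refused whole. The fingers move at their own pace and stop on an object; FORCE is the grip in N (left out, the last holds). Time passes only in rows, so rows that do not move let the fingers close, or fill a call up. It gives the time, the measured TCP pose, the force, the opening and the grip force at its end, in the units of the state.
- manip.observe(): the state, without advancing time (a new reading comes with each control period).
- manip.snapshot(name): name is "scene" or "side" or "wrist"; returns a dict with "image" (400x640x3 uint8, red, green, blue), "fx", "fy", "cx", "cy" (pixels), "pose" (4x4, takes a point from camera to world coordinates); the wrist camera has in their place "hand_eye" (4x4, takes a point from camera to tool coordinates, whose origin is the TCP and whose axes are the flange's). Camera axes: x right, y up, looking along -z (the intrinsics and any distortion apply to the point x, -y, -z); pixel columns grow to the right and rows downward; lengths in m; the calibration is good to about 2 mm. A picture is of the moment at which its call begins: read the wrist's pose just before it. There is no depth.
- manip.close_job(): hands the job in; it is judged then, once.
The state is a dict: "clock": time; "q": joint angles; "joint_vel": joint speeds; "effort": joint torques, N m; "eef_pos": TCP position; "orientation": TCP orientation; "contact_force": force on the tool from outside, world axes, zero at the start; "moment": the same for the moment, N m; "width": finger opening in m; "gripper_force": force on a finger pad.
Only numpy, scipy, OpenCV 4.12 (cv2) and the standard library are available. Lean on these libraries where they do the work, as an engineer would, in place of code of your own. Each camera call takes 0.05 s, during which the arm holds its last target. There are 200 camera calls.

### The job

Take the short wax stub out of the leaning bench chuck and drop it in the tilt-out bin; then take the thick-headed burr from the holder, stand it shank down in the chuck and turn the sleeve clockwise (seen from the mouth) until all three jaws hold the burr firmly and straight. Leave the bin pushed fully shut with the stub inside, and leave the other things on the bench where they are.

Things in the scene. Friction and masses are not known exactly. Their poses are not given: they have to be found in the camera images.
- chuck: Self-centring three-jaw chuck on a fixed slanted stand (base plate 130 x 110 x 12 mm). Its axis leans 0.47 rad (27 degrees) from vertical, mouth towards the robot side. Origin on the axis at the chuck's foot, 75 mm above the bench; z along the axis out of the mouth, y level. Along z: floor of the bore at 12 mm, sleeve 3 to 37 mm, jaws 13 to 42 mm. Below the sleeve a collar of 44 mm diameter.
- sleeve (a joint): Turn of the knurled sleeve about the chuck axis, rad; grows clockwise as seen looking into the mouth (about minus z). Starts at 0 to 0.3, the jaws 17.5 to 19 mm apart. Each rad moves all jaws 2.5 mm inwards: they touch a 12 mm shank at about 1.4, it then stiffens, the grip is firm past 1.9; hard stop at 2.3. It takes 0.25 to 1 N m and stays where left, so it may be turned in several grasps.
- sleeve_mid (a point): Point on the chuck axis at the middle of the sleeve's height (z axis as the chuck's; does not turn). The sleeve is 52 mm outside, 34 mm high, 35 mm inside. Grip it across its diameter with the tool along the axis, the pads either side of the burr, whose top then lies 50 mm above this point.
- mouth (a point): Point on the chuck axis level with the jaws' upper ends, 22 mm beyond sleeve_mid and 30 mm above the bore's floor. Nothing stands above the jaws but the stub or burr.
- jaw_a: First of the three steel jaws (6 x 14 x 29 mm), the one on the low side, facing the robot. Its origin is that of the chuck, moved with the jaw's travel.
- jaw_b: Second jaw, a third of a turn on; same size and origin.
- jaw_c: Third jaw; same size and origin.
- stub_center (a point): Middle of the wax stub, a cylinder of 13 mm diameter and 52 mm length, 15 g, z along its length. It stands loose in the open chuck on the bore's floor, leaning a little against the jaws; its upper 22 mm show above the jaws.
- burr: Steel rotary burr, 58 mm long, 90 g: plain shank of 12 mm diameter and 32 mm length below, fluted cylindrical head of 20 mm diameter and 26 mm length above. Origin at the centre of the shank's free end, z towards the head. It stands loose and upright, head up, in one of the three holes of the holder.
- holder: Fixed aluminium tool holder block, 50 x 220 x 30 mm, origin under its centre. Three holes of 15.5 mm diameter, 20 mm deep, 80 mm apart along its y axis (at y -80, 0 and 80 mm) hold the burr, the punch and the scraper in any order.
- punch: Steel punch standing in the holder, 12 mm diameter, 88 mm long, pointed top. Leave it. Origin at its lower end.
- scraper: Scraper with a bulbous wooden handle (24 mm) standing in the holder, 86 mm long. Leave it. Origin at its lower end.
- riser: Fixed plank shelf, 300 mm wide, top at 185 mm, underside at 165 mm, that carries the bin under its front edge. Origin on the bench, below the lower front edge of the bin; x points away from the robot, y along the bin's width. The shelf's edge lies at x = 30 mm.
- bin (a joint): Tilt of the grey plastic bin about the hinge along its lower front edge (15 mm above the riser's origin), rad: 0 is shut (front upright), it starts open at 0.58 to 0.72, leaning towards the robot. It moves against light friction (about 1 N at the lip) and stays put; pushing the front's upper edge away from the robot shuts it. Stop at 0.8.
- bin_in (a point): Centre of the bin's inner floor, moving with the bin; x towards its back, y along its width, z up its front wall. The bin is 110 mm deep, 150 mm wide, walls 4 mm; its front is 130 mm high, its back 90 mm.
- bin_lip (a point): Middle of the upper edge of the bin's front, moving with the bin, 130 mm from the hinge.
- brush: White nylon brush lying on the bench. Leave it.
- wax_block: Blue wax block, 80 x 50 x 28 mm, lying on the bench. Leave it.
- saucer: White ceramic saucer, 120 mm diameter, on the bench. Leave it.
- jar: Glass jar with a lid, 56 mm diameter, 70 mm high, on the bench. Leave it.
There are look-alikes about, which are no part of the job. What is shaped like the burr but orange is not meant.

How it is judged (in metres and radians):
On the way, in this order (a step that is already met when the one before it is completed fails the run):
1. the wax stub lies in the bin and the robot has let go of it (x of stub_center in the frame of bin_in between -0.055 and 0.055 m and y of stub_center in the frame of bin_in between -0.075 and 0.075 m and z of stub_center in the frame of bin_in between -0.005 and 0.11 m and contact force between the fingers and stub below 0.01 N), for 0.2 s.
2. the burr stands shank down in the chuck's bore (x of burr in the frame of chuck between -0.008 and 0.008 m and y of burr in the frame of chuck between -0.008 and 0.008 m and z of burr in the frame of chuck between 0.008 and 0.017 m and angle between burr's own z axis and vertical below 1.2 rad and contact force between the fingers and burr below 0.01 N), for 0.2 s.
3. all three jaws press on the burr and it stands straight in the chuck (contact force between each of jaw_a, jaw_b, jaw_c and burr above 6 N and angle between the z axis of burr and the z axis of chuck, either way round below 0.09 rad and x of burr in the frame of chuck between -0.003 and 0.003 m and y of burr in the frame of chuck between -0.003 and 0.003 m), for 0.2 s.
At the end, for the whole second after the job is handed in: The stub is inside the bin and the bin is shut to within 0.06 rad; the burr stands shank down in the chuck with its end within 5 mm of the bore's floor and 3 mm of the axis, at most 0.09 rad from the chuck's axis, at rest, and each of the three jaws presses on it with at least 6 N (all of step 2 and all of step 3 and x of stub_center in the frame of bin_in between -0.055 and 0.055 m and y of stub_center in the frame of bin_in between -0.075 and 0.075 m and z of stub_center in the frame of bin_in between -0.005 and 0.11 m and value of joint bin below 0.06 rad and linear speed of burr below 0.02 m/s); the robot touches nothing.
It fails at once if a bystander (brush, wax block, saucer, jar, punch, scraper) is moved by more than 25 mm (distance of any of brush, wax_block, saucer, jar, punch, scraper from where it was at the start of the episode above 0.025 m).
It also fails if it takes over 72 s, if anything falls off the work surface, if the arm or the gripper's body presses on something with over 40 N, if the wrist force passes 120 N, or if a joint passes its speed limit or range.

## Working session

There is one attempt and no reset: what is moved stays moved. The work goes in short steps, Python scripts to look and compute and a shell command to move; the robot and the scene stay as the last step left them, time stands still between calls to the robot, and variables do not carry over. Pictures are saved under pics/ and viewed, at most 10 in all, crops included, and the job is handed in when it is done.

```bash
ls; mkdir -p pics
python3 - <<'E'
from bench import manip
import cv2,numpy as np
print(manip.observe())
for n in ["scene","side"]:
    s=manip.snapshot(n); cv2.imwrite(f"pics/{n}0.png",s["image"][:,:,::-1])
    print(n,[s[k] for k in("fx","fy","cx","cy")],np.round(s["pose"],4).tolist(),[k for k in s])
s=manip.snapshot("wrist");print({k:(np.round(v,4).tolist() if k!="image" else 0) for k,v in s.items()})
E
```

```text
pics
{'clock': 0.0, 'q': array([ 1.63078527e+01,  1.46531701e+01,  6.13189189e+00, -2.69034550e-02,
       -8.15829337e+01, -1.63066600e+01]), 'joint_vel': array([ 0.02816056, -0.02085616,  0.03224649,  0.02815379,  0.08025365,
        0.13955116]), 'effort': array([-4.48901856e-04, -3.86631560e+01,  2.37934113e+01,  5.36471218e+00,
       -6.25866101e-03, -4.57470776e-06]), 'eef_pos': array([5.49471082e-01, 7.23236727e-05, 2.07403907e-01]), 'orientation': array([ 1.79892509e+02, -3.72451961e-03, -9.00027661e+01]), 'contact_force': array([-0.14922993, -0.4084535 ,  0.24888264]), 'moment': array([-0.05827109, -0.04044157, -0.00075411]), 'gripper_force': 0.0, 'width': 0.08506648252176327}
scene [450.24459888607015, 450.24459888607015, 321.128022422522, 199.03299607695513] [[0.6836, -0.484, 0.5462, 1.1847], [0.7295, 0.474, -0.493, -0.558], [-0.0203, 0.7355, 0.6772, 0.8412], [0.0, 0.0, 0.0, 1.0]] ['image', 'fx', 'fy', 'cx', 'cy', 'pose']
side [501.7729196073772, 501.7729196073772, 315.4835569138143, 195.09225363886327] [[-0.6805, 0.5752, -0.4539, -0.0848], [-0.7327, -0.5315, 0.425, 0.6114], [0.0032, 0.6218, 0.7832, 1.2732], [0.0, 0.0, 0.0, 1.0]] ['image', 'fx', 'fy', 'cx', 'cy', 'pose']
{'image': 0, 'fx': 283.282, 'fy': 283.282, 'cx': 319.8622, 'cy': 198.6264, 'hand_eye': [[-0.0002, 0.9541, 0.2993, 0.0766], [1.0, 0.0001, 0.0003, -0.0009], [0.0003, 0.2993, -0.9541, -0.1661], [0.0, 0.0, 0.0, 1.0]]}
```

View pics/scene0.png

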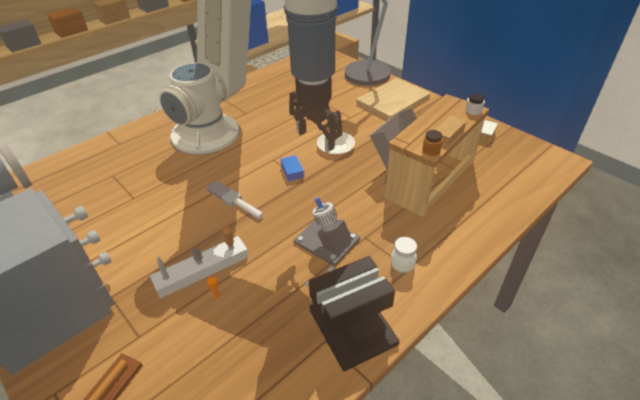

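View pics/side0.png

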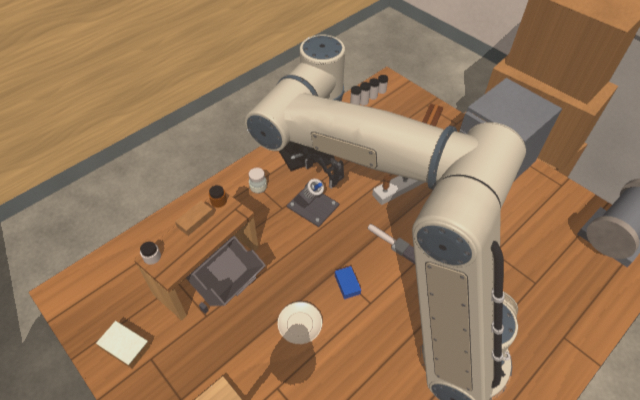

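Scene view: chuck with blue stub at (322,212), holder at (200,265), orange decoy lying at (213,287), bin at (390,138), jar (404,254), brush (240,202), wax block (292,168). Side view: chuck mouth (316,187), bin (228,270), holder at (390,190). Next, enlarged crops of the holder and chuck.

Run:
```python
import cv2,numpy as np
a=cv2.imread("pics/scene0.png");b=cv2.imread("pics/side0.png")
def c(i,x,y,w=100,h=75): return cv2.resize(i[y:y+h,x:x+w],(400,300),interpolation=cv2.INTER_CUBIC)
# scene crops origin (150,225) & (285,190); side (270,150),(360,150)
cv2.imwrite("pics/crop1.png",np.vstack([np.hstack([c(a,150,225),c(a,280,190)]),np.hstack([c(b,270,155),c(b,360,150)])]))
```

```text
(no output)
```

View pics/crop1.png

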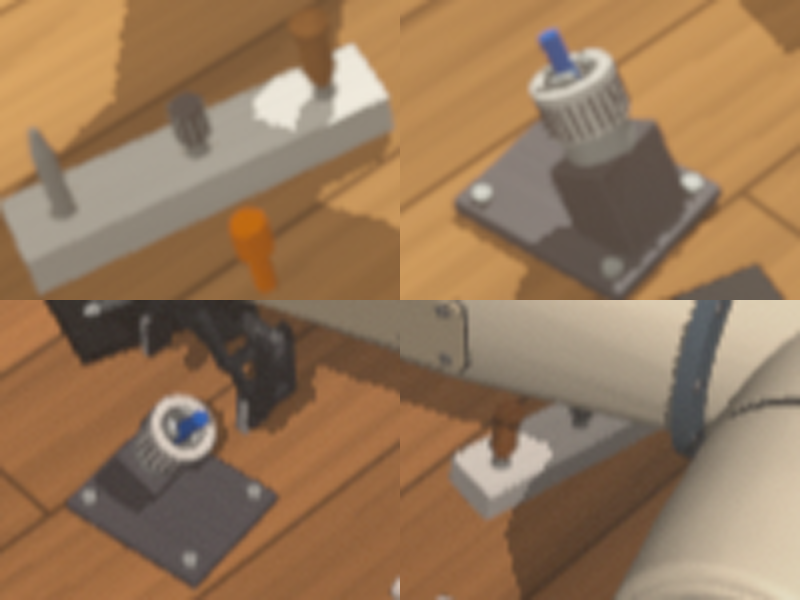

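Candidates: (162,267) pointed grey = punch; (197,255) thick fluted dark head = burr (fits); (228,240) wooden handle = scraper; (213,287) orange burr shape on the bench = decoy. The crop confirms that the burr is in the middle hole.

```bash
cat > h.py <<'E'
from bench import manip
import cv2,numpy as np
from scipy.spatial.transform import Rotation as R
def pose_tool(st):
    T=np.eye(4);T[:3,:3]=R.from_euler('xyz',st['orientation'],degrees=True).as_matrix();T[:3,3]=st['eef_pos'];return T
def cam(n):
    st=manip.observe(); s=manip.snapshot(n)
    s['T']=s['pose'] if 'pose' in s else pose_tool(st)@s['hand_eye']; return s
def ray(s,u,v):
    d=np.array([(u-s['cx'])/s['fx'],-(v-s['cy'])/s['fy'],-1.]); d=s['T'][:3,:3]@d
    return s['T'][:3,3],d/np.linalg.norm(d)
def plane(s,u,v,z):
    o,d=ray(s,u,v); return o+d*(z-o[2])/d[2]
def tri(*rs):
    A=sum(np.eye(3)-np.outer(d,d) for o,d in rs); b=sum((np.eye(3)-np.outer(d,d))@o for o,d in rs)
    p=np.linalg.solve(A,b); return p,max(np.linalg.norm(np.cross(p-o,d)) for o,d in rs)
def proj(s,p):
    q=np.linalg.inv(s['T'])@np.r_[p,1]; return np.array([s['cx']-s['fx']*q[0]/q[2],s['cy']+s['fy']*q[1]/q[2]])
def rel(T): # tool move from measured pose to T, tool axes: mm, rotvec
    D=np.linalg.inv(pose_tool(manip.observe()))@T
    return np.round(D[:3,3]*1000,1),np.round(R.from_matrix(D[:3,:3]).as_rotvec(),3)
E
python3 - <<'E'
from h import *
np.set_printoptions(precision=4,suppress=True)
a=cam("scene");b=cam("side")
for n,u,v,z in[("plL",294.5,241.2,.012),("plR",360,237,.012),("plB",334.5,264.3,.012),
 ("hold1",150,276.3,.03),("h2",238,236.3,.03),("h3",248,249.5,.03),("h4",159.5,289.5,.03),("burrbase",199.5,262,.03),("punchbase",165.5,278,.03),("scrbase",231,247.5,.03),("block",292,168,.028),("jar",404,254,.03),("sauc",336,145,.01)]: print(n,plane(a,u,v,z))
for n,u,v,z in[("plL",287,206.3,.012),("plB",318.8,226.3,.012),("plR",339.5,203.8,.012),("block",348,282,.028),("sauc",300,322,.01),("jar",257,180,.05),("binQ1",190,273,.1),("binQ2",238,238,.1),("binQ3",265,268,.1),("binQ4",222,304,.1)]: print("side",n,plane(b,u,v,z))
print("stubtop",tri(ray(a,317,198.3),ray(b,320.8,185)))
print("ring",tri(ray(a,324,209.5),ray(b,315.75,187)))
s=cam("wrist");cv2.imwrite("pics/w0.png",s["image"][:,:,::-1])
E
```

```text
plL [ 0.5821 -0.1066  0.012 ]
plR [0.6851 0.0195 0.012 ]
plB [ 0.7029 -0.0866  0.012 ]
hold1 [ 0.4476 -0.421   0.03  ]
h2 [ 0.4861 -0.2055  0.03  ]
h3 [ 0.5379 -0.2133  0.03  ]
h4 [ 0.4958 -0.4232  0.03  ]
burrbase [ 0.4901 -0.3175  0.03  ]
punchbase [ 0.4765 -0.3979  0.03  ]
scrbase [ 0.5043 -0.2389  0.03  ]
block [0.3732 0.0644 0.028 ]
jar [0.8044 0.0413 0.03  ]
sauc [0.3645 0.2512 0.01  ]
side plL [0.6741 0.0237 0.012 ]
side plB [0.55   0.0025 0.012 ]
side plR [ 0.5688 -0.1049  0.012 ]
side block [0.3489 0.0796 0.028 ]
side sauc [0.3577 0.2515 0.01  ]
side jar [0.7957 0.0427 0.05  ]
side binQ1 [0.6278 0.3993 0.1   ]
side binQ2 [0.6299 0.2379 0.1   ]
side binQ3 [0.5043 0.2435 0.1   ]
side binQ4 [0.4973 0.3903 0.1   ]
stubtop (array([ 0.5984, -0.0457,  0.1275]), np.float64(0.0028807942723394825))
ring (array([ 0.6181, -0.043 ,  0.1028]), np.float64(0.0034016521850807713))
```

View pics/w0.png

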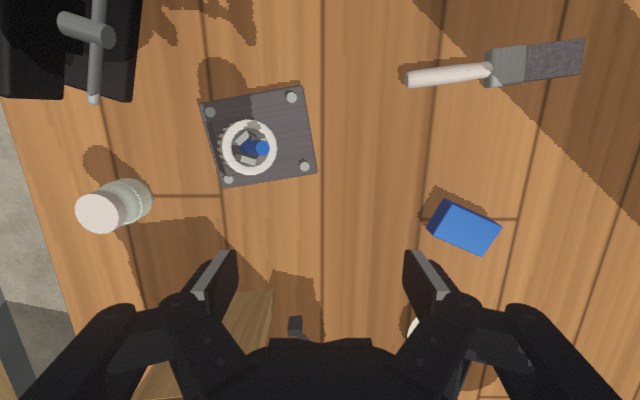

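Wrist view: sleeve ring around (249,147) with stub tip at (263,148), plate corners (201,103), (302,86), (317,172), (222,189); jar (113,207), brush (490,65), wax block (465,228).

```bash
cat >> h.py <<'E'
def chuck(o,yaw):  # o: ring-plane centre etc. returns frame with given origin
    c,s=np.cos(yaw),np.sin(yaw); a=np.array([-np.sin(.47)*c,-np.sin(.47)*s,np.cos(.47)])
    y=np.array([-s,c,0]); T=np.eye(4); T[:3,:3]=np.c_[np.cross(y,a),y,a]; T[:3,3]=o; return T
def big(mask,k=1):
    cs,_=cv2.findContours(mask.astype(np.uint8),cv2.RETR_EXTERNAL,cv2.CHAIN_APPROX_NONE); return sorted(cs,key=cv2.contourArea)[-k:]
def toolat(C,z,turn): # tool along chuck axis, TCP at height z; turn: angle of tool y from chuck y
    T=np.eye(4); P=C[:3,:3]@R.from_euler('z',turn,degrees=True).as_matrix()@np.diag([-1,1,-1]); T[:3,:3]=P; T[:3,3]=C[:3,3]+C[:3,2]*z; return T
E
python3 - <<'E'
from h import *
np.set_printoptions(precision=4,suppress=True)
s=cam("wrist");im=s["image"];hsv=cv2.cvtColor(im,cv2.COLOR_RGB2HSV)
m=np.zeros(im.shape[:2],np.uint8);m[100:195,205:300]=1
w=(hsv[...,1]<60)&(hsv[...,2]>165)&(m>0)
c=big(cv2.morphologyEx(w.astype(np.uint8),cv2.MORPH_CLOSE,np.ones((5,5))))[0]
e=cv2.fitEllipse(cv2.convexHull(c));print("ring",e)
bl=(hsv[...,0]>100)&(hsv[...,0]<130)&(hsv[...,1]>130)&(m>0)
cb=big(bl)[0];print("stub",cv2.minAreaRect(cb),cv2.boundingRect(cb))
P=np.array([plane(s,u,v,.012) for u,v in[(201,103),(302,86),(317,172),(222,189)]]);print(P)
d=(P[0]-P[1]+P[3]-P[2])/2;print("x",np.linalg.norm(d),np.degrees(np.arctan2(d[1],d[0])))
d=(P[3]-P[0]+P[2]-P[1])/2;print("y",np.linalg.norm(d),np.degrees(np.arctan2(d[1],d[0])),P.mean(0))
p=plane(s,*e[0],.108);print("ring",p, "stubtip",plane(s,263,148,.130))
E
```

```text
ring ((249.00392150878906, 146.95697021484375), (54.13499069213867, 55.76414489746094), 139.02932739257812)
stub ((254.5, 147.5), (13.0, 27.0), 90.0) (241, 141, 28, 14)
[[ 0.6948 -0.0844  0.012 ]
 [ 0.5721 -0.1035  0.012 ]
 [ 0.5545  0.0008  0.012 ]
 [ 0.6805  0.0237  0.012 ]]
x 0.12613472284910648 9.601230167327522
y 0.10735704763116856 98.51065109017973 [ 0.6255 -0.0409  0.012 ]
ring [ 0.6168 -0.0435  0.108 ] stubtip [ 0.5994 -0.0453  0.13  ]
```

```bash
cat >> h.py <<'E'
yaw=np.radians(9.3); C=chuck([0,0,0],yaw); C[:3,3]=np.array([.6168,-.0435,.108])-.037*C[:3,2]
E
python3 - <<'E'
from h import *
for t in(0,90,-90,180):
  print(t,rel(toolat(C,.110,t)),rel(toolat(C,.062,t)))
print(C)
E
```

```text
0 (array([ 48.9, -34.3,  35. ]), array([ 0.331, -0.389,  1.381])) (array([ 45.4, -55.8,  77.8]), array([ 0.331, -0.389,  1.381]))
90 (array([ 48.9, -34.3,  35. ]), array([ 0.469, -0.038, -0.159])) (array([ 45.4, -55.8,  77.8]), array([ 0.469, -0.038, -0.159]))
-90 (array([ 48.9, -34.3,  35. ]), array([-0.056, -0.695,  2.901])) (array([ 45.4, -55.8,  77.8]), array([-0.056, -0.695,  2.901]))
180 (array([ 48.9, -34.3,  35. ]), array([ 0.407,  0.346, -1.698])) (array([ 45.4, -55.8,  77.8]), array([ 0.407,  0.346, -1.698]))
[[ 0.87984926 -0.16160382 -0.44693342  0.63333654]
 [ 0.14408084  0.98685572 -0.07318815 -0.04079204]
 [ 0.45288629  0.          0.89156829  0.07501197]
 [ 0.          0.          0.          1.        ]]
```

```bash
python3 -m jog '[[[16.3,-11.4,11.7,0,0,0,0.3],[16.3,-11.4,11.7,0,0,0,0.3],[16.3,-11.4,11.7,0,0,0,0.3],[0,0,0,0.094,-0.0076,-0.032,0.3],[0,0,0,0.094,-0.0076,-0.032,0.3],[0,0,0,0.094,-0.0076,-0.032,0.3],[0,0,0,0.094,-0.0076,-0.032,0.3],[0,0,0,0.094,-0.0076,-0.032,0.3],[0,0,0,0,0,0,0.3],[0,0,0,0,0,0,0.3]]]' 30
python3 - <<'E'
from h import *
for z in (.110,.062): print(rel(toolat(C,z,90)))
s=cam("wrist");im=s["image"];hsv=cv2.cvtColor(im,cv2.COLOR_RGB2HSV)
bl=(hsv[...,0]>100)&(hsv[...,0]<130)&(hsv[...,1]>130)
for c in big(bl,3): print(cv2.boundingRect(c),cv2.contourArea(c))
for z in(.037,.042,.064): print(z,proj(s,(C@[0,0,z,1])[:3]))
cv2.imwrite("pics/w1.png",im[:,:,::-1])
E
```

```text
clock: 1.18
eef_pos: [0.5822, -0.0494, 0.1725]
orientation: [-153.1, -0.0, -80.7]
contact_force: [1.0, -0.3, 1.1]
width: 0.06
gripper_force: 0.0
(array([-0.2, -2.1,  0.4]), array([ 0.001, -0.   ,  0.   ]))
(array([-0.2, -2.1, 48.4]), array([ 0.001, -0.   ,  0.   ]))
(318, 205, 15, 15) 147.5
(533, 317, 107, 83) 3853.0
0.037 [318.75315343 200.71291816]
0.042 [318.73386339 202.47263485]
0.064 [318.63928403 211.10054844]
```

View pics/w1.png

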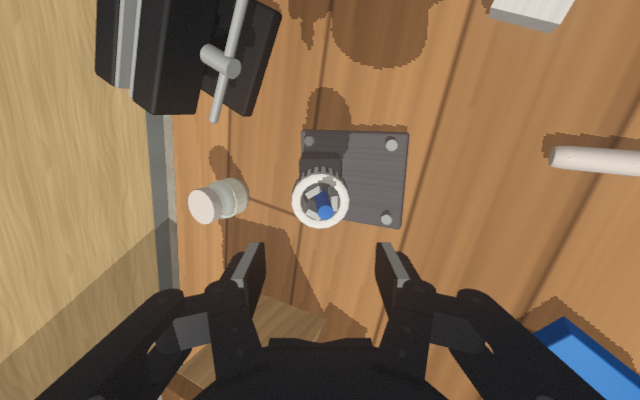

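Wrist view: ring centred at (320.7,200.5), about 1.5 mm along tool y from prediction; stub tip at (326,212), so it leans toward +y of the tool. Descend and grip.

```bash
sed -i 's/-.037\*C\[:3,2\]$/-.037*C[:3,2]-.0015*C[:3,0]/' h.py
python3 -m jog '[[[0,2,12,0,0,0,0.3],[0,0,12,0,0,0,0.3],[0,0,12,0,0,0,0.3],[0,0,12,0,0,0,0.3],[0,0,0,0,0,0,1],[0,0,0,0,0,0,1],[0,0,0,0,0,0,1],[0,0,0,0,0,0,1],[0,0,0,0,0,0,1],[0,0,0,0,0,0,1]]]' 30
python3 -m jog '[[[0,0,0,0,0,0,1],[0,0,0,0,0,0,1],[0,0,-10,0,0,0,1],[0,0,-15,0,0,0,1],[0,0,-20,0,0,0,1],[0,0,-20,0,0,0,1],[0,0,-20,0,0,0,1],[0,0,0,0,0,0,1],[0,0,0,0,0,0,1],[0,0,0,0,0,0,1]]]'
python3 - <<'E'
from h import *
s=cam("wrist");b=cam("side");cv2.imwrite("pics/b2.png",cv2.resize(b["image"][190:330,130:290,::-1],(800,700))[:600])
a=cam("scene");i1=cv2.resize(b["image"][190:330,125:285,::-1],(400,350));i2=cv2.resize(a["image"][90:230,350:510,::-1],(400,350))
i3=cv2.resize(s["image"][:,:,::-1],(400,250))
cv2.imwrite("pics/c2.png",np.vstack([np.hstack([i1,i2]),np.hstack([i3,i3*0])]))
E
```

```text
clock: 2.07
eef_pos: [0.6042, -0.0456, 0.1303]
orientation: [-152.9, -0.0, -80.7]
contact_force: [-0.0, 0.2, 1.0]
width: -0.0001
gripper_force: 0.0
clock: 2.9
eef_pos: [0.5655, -0.0519, 0.2052]
orientation: [-153.0, -0.0, -80.7]
contact_force: [0.8, 0.4, -1.0]
width: -0.0001
gripper_force: 0.0
```

View pics/c2.png

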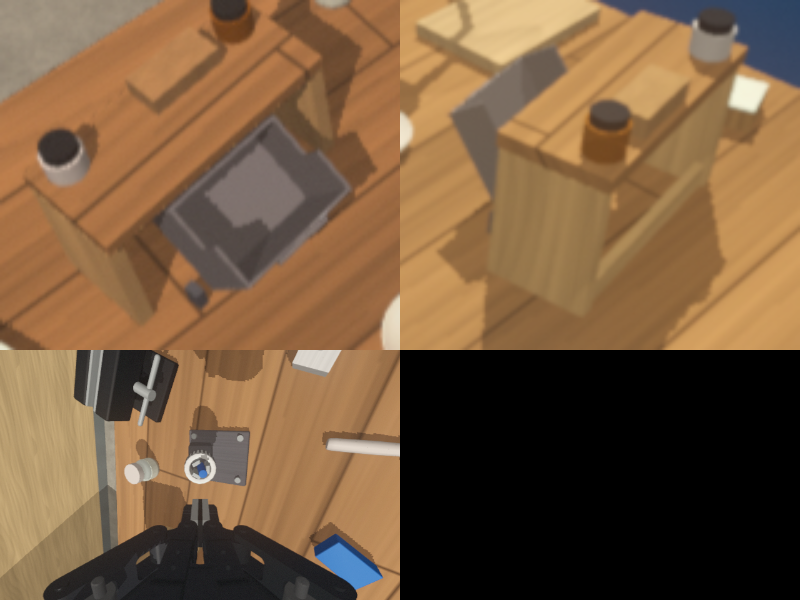

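Missed: the gripper shut empty (width 0). Top-left crop shows the bin open under the shelf; wrist picture shows stub still in chuck at about (325,188) full-res. Check the geometry: fingertip pixels versus calibration.

Run:
```python
from h import *
np.set_printoptions(precision=4,suppress=True)
s=cam("wrist");im=s["image"];st=manip.observe();T=pose_tool(st)
for p in[(0,0,.017),(.011,0,.017),(-.011,0,.017),(0,0,0)]: print(p,proj(s,(T@[*p,1])[:3]))
for z in(.037,.064): print(z,proj(s,(C@[0,0,z,1])[:3]))
i=cv2.resize(im[150:270,245:405,::-1],(800,600),interpolation=cv2.INTER_CUBIC);cv2.imwrite("pics/w3.png",i)
print(np.linalg.inv(C)@T)
```

```text
(0, 0, 0.017) [321.4041 225.2281]
(0.011, 0, 0.017) [321.424  210.3492]
(-0.011, 0, 0.017) [321.3849 239.6185]
(0, 0, 0) [321.5327 235.572 ]
0.037 [319.6797 189.5964]
0.064 [319.674  197.5182]
[[ 0.0007 -1.     -0.0008 -0.0012]
 [-1.     -0.0007 -0.      0.    ]
 [ 0.      0.0008 -1.      0.1463]
 [ 0.      0.      0.      1.    ]]
```

View pics/w3.png

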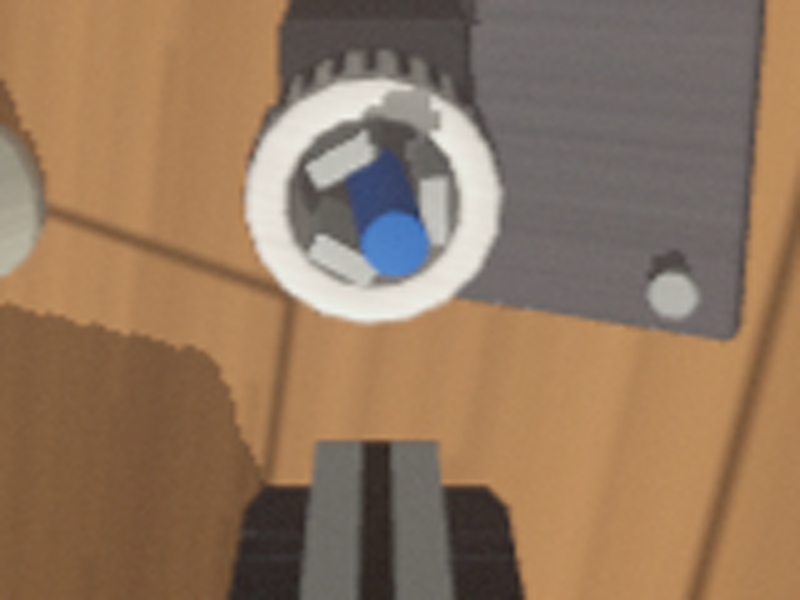

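The visible fingertips (w3 at (320,238)) look nearer the camera than the calibration implies, so check the tip in the fixed cameras, marking the projected TCP and tip.

Run:
```python
from h import *
T=pose_tool(manip.observe());o=[]
for n in("scene","side"):
    s=cam(n);im=s["image"][:,:,::-1].copy()
    u=proj(s,T[:3,3]);t=proj(s,(T@[0,0,.017,1])[:3]);b=proj(s,(T@[0,0,-.04,1])[:3]);print(n,u,t,b)
    x,y=int(u[0])-50,int(u[1])-60; print(x,y)
    c=cv2.resize(im[y:y+100,x:x+100],(400,400),interpolation=cv2.INTER_CUBIC)
    for p,col in((u,(0,0,255)),(t,(0,255,0)),(b,(255,255,0))): cv2.circle(c,tuple(int(k) for k in (p-[x,y])*4),4,col,1)
    o.append(c)
cv2.imwrite("pics/f4.png",np.hstack(o))
```

```text
scene [302.9777487  167.65052943] [305.90627587 174.10499542] [295.93194891 152.12160564]
252 107
side [329.67126405 173.11739443] [327.37535756 175.35491824] [335.267597   167.66337081]
279 113
```

View pics/f4.png

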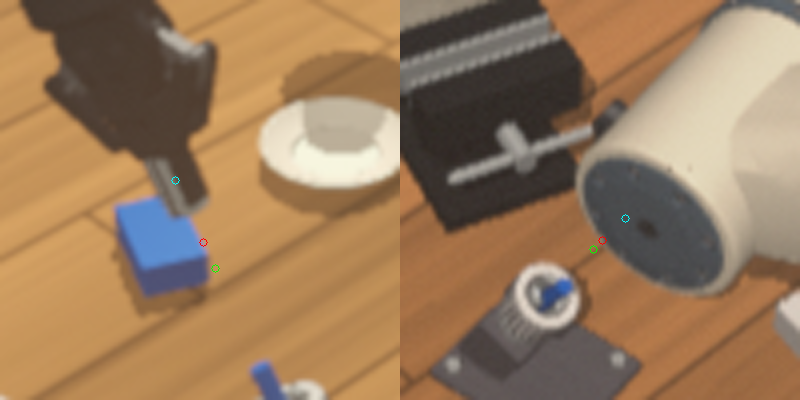

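Scene crop: the real fingertip is at crop (190,210), about 22–25 mm *behind* the reported TCP (red), where 17 mm ahead was expected. The wrist view gives −25 mm too, so I'll use tip offset −24 mm and go ~40 mm deeper.

```bash
python3 -m jog '[[[0,2,20,0,0,0,0.3],[0,0,20,0,0,0,0.3],[0,0,20,0,0,0,0.3],[0,0,20,0,0,0,0.3],[0,0,20,0,0,0,0.3],[0,0,10,0,0,0,0.3],[0,0,10,0,0,0,0.3],[0,0,0,0,0,0,0.3],[0,0,0,0,0,0,1],[0,0,0,0,0,0,1]]]' 30
python3 -m jog '[[[0,0,0,0,0,0,1],[0,0,0,0,0,0,1],[0,0,0,0,0,0,1],[0,0,0,0,0,0,1],[0,0,0,0,0,0,1],[0,0,0,0,0,0,1],[0,0,0,0,0,0,1],[0,0,0,0,0,0,1],[0,0,0,0,0,0,1],[0,0,0,0,0,0,1]]]'
python3 -c "
from h import *
print((np.linalg.inv(C)@pose_tool(manip.observe()))[:3,3], manip.observe()['q'])"
```

```text
clock: 4.03
eef_pos: [0.6182, -0.0434, 0.0986]
orientation: [-152.9, -0.0, -80.7]
contact_force: [-0.1, -0.6, -0.2]
width: 0.0366
gripper_force: 0.0
clock: 4.87
eef_pos: [0.6183, -0.0435, 0.0986]
orientation: [-152.9, -0.0, -80.7]
contact_force: [-3.8, -0.5, 6.3]
width: 0.0115
gripper_force: 29.6
[-0.00146622 -0.00020143  0.02793945] [ 10.8693976    9.79392873 -24.05402587   1.50758198 -29.08384921
  -2.65832705]
```

```bash
python3 -m jog '[[[0,0,-4,0,0,0,1],[0,0,-8,0,0,0,1],[0,0,-15,0,0,0,1],[0,0,-20,0,0,0,1],[0,0,-30,0,0,0,1],[0,0,-30,0,0,0,1],[0,0,-30,0,0,0,1],[0,0,-30,0,0,0,1],[0,0,0,0,0,0,1],[0,0,0,0,0,0,1]]]'
python3 - <<'E'
from h import *
np.set_printoptions(precision=4,suppress=True)
b=cam("side")
for n,u,v,z in[("shelf L",168,290,.185),("shelf R",247,216,.185)]+[(f"lip{z}",u,v,z) for z in(.11,.118,.125) for u,v in((265,264),(223,306))]+[("back",235,236.8,.15),("back",190,275,.15)]: print(n,plane(b,u,v,z))
s=cam("wrist");im=s["image"];hsv=cv2.cvtColor(im,cv2.COLOR_RGB2HSV)
bl=(hsv[...,0]>100)&(hsv[...,0]<130)&(hsv[...,1]>130)
for c in big(bl,3): print(cv2.boundingRect(c),cv2.contourArea(c))
E
```

```text
clock: 5.7
eef_pos: [0.5432, -0.0555, 0.249]
orientation: [-152.7, -0.0, -80.7]
contact_force: [1.5, -0.0, -1.1]
width: 0.0114
gripper_force: 29.3
shelf L [0.5731 0.4798 0.185 ]
shelf R [0.618  0.2043 0.185 ]
lip0.11 [0.5088 0.2389 0.11  ]
lip0.11 [0.4862 0.3936 0.11  ]
lip0.118 [0.5047 0.2414 0.118 ]
lip0.118 [0.4823 0.3951 0.118 ]
lip0.125 [0.5011 0.2437 0.125 ]
lip0.125 [0.4788 0.3965 0.125 ]
back [0.608  0.2574 0.15  ]
back [0.5926 0.4116 0.15  ]
(319, 222, 2, 2) 0.0
(309, 223, 22, 55) 754.5
(481, 272, 89, 76) 3411.5
```

Stub is held (blue in the fingers at (320,250)). Bin located: lip centre ≈ (0.492,0.319,0.12), yaw ≈ 8.8°, shelf edge distance matches θ≈0.61.

Run:
```python
from h import *
T=pose_tool(manip.observe())
for p in([.520,.326,.215],[.538,.326,.142]):
    T[:3,3]=p; print(rel(T))
```

```text
(array([-380.1,  -21.6,   45.2]), array([-0., -0., -0.]))
(array([-377.2,   -4.3,  118.3]), array([-0., -0., -0.]))
```

```bash
python3 -m jog '[[[-38,-2,4.5,0,0,0,1],[-38,-2,4.5,0,0,0,1],[-38,-2,4.5,0,0,0,1],[-38,-2,4.5,0,0,0,1],[-38,-2,4.5,0,0,0,1],[-38,-2,4.5,0,0,0,1],[-38,-2,4.5,0,0,0,1],[-38,-2,4.5,0,0,0,1],[-38,-2,4.5,0,0,0,1],[-38,-2,4.5,0,0,0,1]]]'
python3 -m jog '[[[0,0,0,0,0,0,1],[0,0,0,0,0,0,1],[0,0,0,0,0,0,1],[0,0,0,0,0,0,1],[0,0,0,0,0,0,1],[0,0,0,0,0,0,1],[0,0,0,0,0,0,1],[0,0,0,0,0,0,1],[0,0,0,0,0,0,1],[0,0,0,0,0,0,1]]]'
python3 - <<'E'
from h import *
np.set_printoptions(precision=4,suppress=True)
T=pose_tool(manip.observe()); T[:3,3]=[.538,.326,.142]; print(rel(T),manip.observe()['q'])
s=cam("wrist");cv2.imwrite("pics/w5.png",s["image"][:,:,::-1])
c=[.492,.319,.1215];print(proj(s,c),proj(s,[.492+.0116,.319-.0741,.1215]),proj(s,[.492-.0116,.319+.0741,.1215]))
E
```

```text
clock: 6.63
eef_pos: [0.5181, 0.3271, 0.2128]
orientation: [-153.1, -0.2, -80.6]
contact_force: [1.0, 0.8, 0.4]
width: 0.0113
gripper_force: 29.3
clock: 7.47
eef_pos: [0.5192, 0.3254, 0.2152]
orientation: [-153.0, -0.0, -80.7]
contact_force: [-0.9, 0.4, -0.1]
width: 0.0114
gripper_force: 29.3
(array([ 2.5, 16.6, 73.7]), array([-0.,  0., -0.])) [ 58.1684   4.7712 -20.5832  26.7813 -49.3482 -63.7506]
[398.1522 199.3099] [406.6309 109.4985] [391.0941 274.0745]
```

View pics/w5.png

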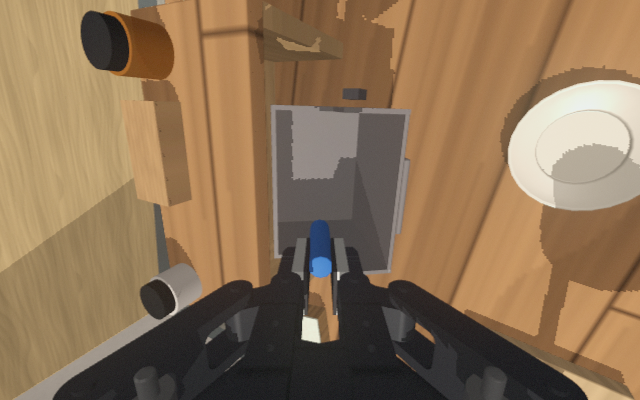

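Wrist view: bin rim front edge (409,110)–(391,271) matches prediction within 3 px; stub held at (320,245). Lower and release.

```bash
python3 -m jog '[[[0.5,3,15,0,0,0,1],[0.5,3,15,0,0,0,1],[0.5,3,15,0,0,0,1],[0.5,3,15,0,0,0,1],[0.5,3,13,0,0,0,1],[0,0,0,0,0,0,1],[0,0,0,0,0,0,0.5],[0,0,0,0,0,0,0.5],[0,0,0,0,0,0,0.5],[0,0,0,0,0,0,0.5]]]'
python3 -m jog '[[[0,0,0,0,0,0,0.5],[0,0,-15,0,0,0,0.5],[0,0,-20,0,0,0,0.5],[0,0,-20,0,0,0,0.5],[0,0,-20,0,0,0,0.7],[0,0,-10,0,0,0,1],[0,0,0,0,0,0,1],[0,0,0,0,0,0,1],[0,0,0,0,0,0,1],[0,0,0,0,0,0,1]]]'
python3 - <<'E'
from h import *
np.set_printoptions(precision=4,suppress=True)
for n in("wrist","side"):
    s=cam(n);im=s["image"];hsv=cv2.cvtColor(im,cv2.COLOR_RGB2HSV)
    bl=(hsv[...,0]>100)&(hsv[...,0]<130)&(hsv[...,1]>130)
    for c in big(bl,4): print(n,cv2.boundingRect(c),cv2.contourArea(c))
    if n=="wrist": print([proj(s,p) for p in([.5036,.2449,.1215],[.4804,.393,.1215],[.62,.26,.15],[.60,.40,.15])])
T=pose_tool(manip.observe());print(T[:3,3],manip.observe()['width'])
E
```

```text
clock: 8.35
eef_pos: [0.5393, 0.3269, 0.1445]
orientation: [-152.9, 0.1, -80.6]
contact_force: [-0.1, 0.1, 1.0]
width: 0.0427
gripper_force: 0.0
clock: 9.18
eef_pos: [0.5009, 0.3195, 0.2176]
orientation: [-153.1, -0.1, -80.7]
contact_force: [0.7, -0.1, -0.9]
width: -0.0002
gripper_force: 0.0
wrist (334, 167, 18, 18) 167.5
[array([383.363 , 113.2702]), array([372.1642, 270.631 ]), array([250.1915, 108.4562]), array([257.6008, 246.1229])]
side (228, 282, 8, 4) 17.0
[0.501  0.3196 0.2178] 0.00016362444275413928
```

Run:
```python
from h import *
T=pose_tool(manip.observe()); h=np.array([.5656,.3304,0]);x=np.array([.988,.153,0]);off=T[:3,:3]@[0,0,.024]
for r,z in((-102,.100),(-4,.123),(-60,.16)):
    T2=T.copy();T2[:3,3]=h+x*r/1000+[0,0,z]+off; d=rel(T2)[0]; print(d)
```

```text
[ -1.3  85.9 112.6]
[ -0.4 -11.9 136.4]
[-0.8 21.3 78.1]
```

```bash
python3 -m jog '[[[0,21,28,0,0,0,1],[0,21,28,0,0,0,1],[-1,22,28,0,0,0,1],[0,22,28.5,0,0,0,1],[0,0,0,0,0,0,1],[0,0,0,0,0,0,1],[0,0,0,0,0,0,1],[0,0,0,0,0,0,1],[0,-10,2.5,0,0,0,1],[0,-10,2.5,0,0,0,1]]]'
python3 -m jog '[[[0,-10,2.4,0,0,0,1],[0,-10,2.4,0,0,0,1],[0,-10,2.4,0,0,0,1],[0,-10,2.4,0,0,0,1],[0,-10,2.4,0,0,0,1],[0,-8,2.4,0,0,0,1],[0,-7,2.4,0,0,0,1],[0,-5,1.2,0,0,0,1],[0,0,0,0,0,0,1],[0,0,0,0,0,0,1]]]'
```

```text
clock: 10.12
eef_pos: [0.4968, 0.3221, 0.0873]
orientation: [-152.8, 0.2, -80.6]
contact_force: [-1.5, -0.0, 0.7]
width: -0.0001
gripper_force: 0.7
clock: 10.95
eef_pos: [0.5652, 0.3316, 0.1002]
orientation: [-153.0, -0.0, -80.7]
contact_force: [-1.8, -0.4, 0.5]
width: 0.0001
gripper_force: 0.0
```

```bash
python3 -m jog '[[[0,-2,0.9,0,0,0,1],[0,-2,0.9,0,0,0,1],[0,-2,0.9,0,0,0,1],[0,-2,0.9,0,0,0,1],[0,-1,0.5,0,0,0,1],[0,-1,0.5,0,0,0,1],[0,0,0,0,0,0,1],[0,0,0,0,0,0,1],[0,0,0,0,0,0,1],[0,0,0,0,0,0,1]]]'
```

```text
clock: 11.78
eef_pos: [0.5709, 0.3322, 0.0999]
orientation: [-153.3, -0.1, -80.6]
contact_force: [-50.6, -4.0, 24.5]
width: -0.0003
gripper_force: 25.2
```

Bin is on its stop (force rose to 56 N at the expected position). Back off, lift, and compute the move to a look-out pose over the holder.

```bash
python3 -m jog '[[[0,12,-6,0,0,0,1],[0,18,-9,0,0,0,1],[0,18,-9,0,0,0,1],[0,-14,-28,0,0,0,0.5],[0,-14,-28,0,0,0,0],[0,-14,-28,0,0,0,0],[0,-14,-28,0,0,0,0],[0,0,0,0,0,0,0],[0,0,0,0,0,0,0],[0,0,0,0,0,0,0]]]'
python3 - <<'E'
from h import *
np.set_printoptions(precision=4,suppress=True)
s=cam("wrist");cv2.imwrite("pics/w6.png",s["image"][:,:,::-1])
T=np.eye(4); yy=np.array([-.985,.17,0]);z=np.array([0,0,-1.]);T[:3,:3]=np.c_[np.cross(yy,z),yy,z];T[:3,3]=[.487,-.312+.02,.19]
print(manip.observe()['eef_pos'],rel(T))
b=cam("side");im=b["image"]
h=np.array([.5656,.3304,0]);x=np.array([.988,.153,0]);y=np.array([-.153,.988,0])
print([proj(b,h+y*q+[0,0,.145]) for q in(-.075,0,.075)])
cv2.imwrite("pics/b6.png",cv2.resize(im[190:330,125:285,::-1],(800,700))[:600])
E
```

```text
clock: 12.62
eef_pos: [0.5217, 0.3242, 0.2246]
orientation: [-153.1, -0.0, -80.7]
contact_force: [-0.6, -0.4, -2.4]
width: 0.0834
gripper_force: 0.0
[0.5215 0.3239 0.2238] (array([602.1, 135.1, -29.5]), array([-0.465,  0.077,  0.328]))
[array([242.6269, 244.7361]), array([222.6009, 263.9138]), array([201.4097, 284.2072])]
```

```bash
python3 -m jog '[[[40.1,9,-2,0,0,0,0],[40.1,9,-2,0,0,0,0],[40.1,9,-2,0,0,0,0],[40.1,9,-2,0,0,0,0],[40.1,9,-2,0,0,0,0],[40.1,9,-2,0,0,0,0],[40.1,9,-2,0,0,0,0],[40.1,9,-2,0,0,0,0],[40.1,9,-2,0,0,0,0],[40.1,9,-2,0,0,0,0]]]'
python3 -m jog '[[[40.1,9,-2,0,0,0,0],[40.1,9,-2,0,0,0,0],[40.1,9,-2,0,0,0,0],[40.1,9,-2,0,0,0,0],[40.1,9,-2,0,0,0,0],[0,0,0,-0.093,0.0154,0.0656,0],[0,0,0,-0.093,0.0154,0.0656,0],[0,0,0,-0.093,0.0154,0.0656,0],[0,0,0,-0.093,0.0154,0.0656,0],[0,0,0,-0.093,0.0154,0.0656,0]]]'
python3 -m jog '[[[0,0,0,0,0,0,0],[0,0,0,0,0,0,0],[0,0,0,0,0,0,0],[0,0,0,0,0,0,0],[0,0,0,0,0,0,0],[0,0,0,0,0,0,0],[0,0,0,0,0,0,0],[0,0,0,0,0,0,0],[0,0,0,0,0,0,0],[0,0,0,0,0,0,0]]]'
python3 - <<'E'
from h import *
np.set_printoptions(precision=4,suppress=True)
s=cam("wrist")
for p in([.484,-.314,.068],[.484,-.314,.03],[.470,-.394,.03],[.498,-.236,.03]): print(proj(s,p))
b=cam("side")["image"][:,:,::-1]
i1=cv2.resize(b[190:330,125:285],(274,240))
w=s["image"][:,:,::-1]
out=np.zeros((600,800,3),np.uint8); out[:360,:576]=cv2.resize(w,(576,360)); out[360:,:274]=i1
cv2.imwrite("pics/h7.png",out)
E
```

```text
clock: 13.55
eef_pos: [0.4977, -0.0874, 0.2014]
orientation: [-153.1, -0.0, -80.6]
contact_force: [0.6, -0.0, 0.0]
width: 0.0853
gripper_force: 0.0
clock: 14.38
eef_pos: [0.4866, -0.2912, 0.1905]
orientation: [179.8, -0.0, -100.0]
contact_force: [0.2, -0.7, -0.3]
width: 0.0855
gripper_force: 0.0
clock: 15.22
eef_pos: [0.4874, -0.2908, 0.1911]
orientation: [-179.9, 0.1, -99.8]
contact_force: [-0.2, -0.1, -0.6]
width: 0.0852
gripper_force: 0.0
[320.4919 163.4248]
[320.4872 157.4398]
[320.6965  81.8338]
[320.0334 221.0876]
```

View pics/h7.png

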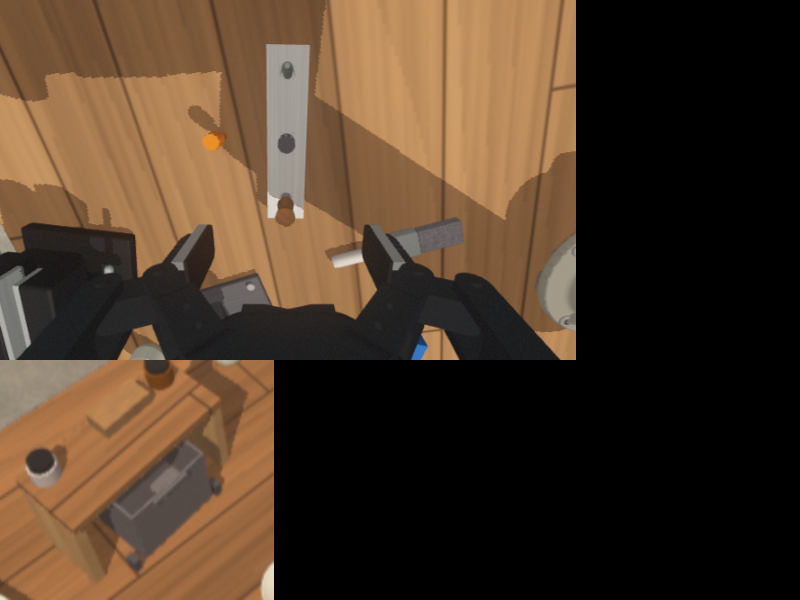

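Wrist view: burr's dark fluted head at full-res ≈(318,159), punch (319,77), scraper (317,235), orange decoy (235,156); side crop shows the bin upright and shut. That was picture 10, so I work by numbers from here.

Run:
```python
from h import *
np.set_printoptions(precision=4,suppress=True)
s=cam("wrist");g=cv2.cvtColor(s["image"],cv2.COLOR_RGB2GRAY)
m=np.zeros_like(g);m[135:185,300:337]=1
for th in(70,85,100):
    c=big((g<th)&(m>0))[0];e=cv2.minEnclosingCircle(c);print(th,e,cv2.boundingRect(c),cv2.contourArea(c))
w=(g>120)&(m>0);print(w.sum())
for u,v in((317.5,158),(318,159),e[0]): print(plane(s,u,v,.068))
T=pose_tool(manip.observe());T0=T.copy();T0[:3,:3]=R.from_euler('xyz',[180,0,-99.8],degrees=True).as_matrix()
p=plane(s,*e[0],.068);p[2]=.046-.024;T0[:3,3]=p;print(rel(T0),20/1000*283/(.357-.068))
```

```text
70 ((314.5, 151.0), 1.1181340217590332) (314, 150, 2, 3) 1.0
85 ((317.5, 159.0), 10.30786418914795) (309, 149, 19, 21) 251.5
100 ((318.0, 159.38095092773438), 10.805846214294434) (309, 149, 19, 22) 291.0
1503
[ 0.4861 -0.3201  0.068 ]
[ 0.4857 -0.319   0.068 ]
[ 0.4858 -0.3186  0.068 ]
(array([ 28. ,  -2.9, 168.9]), array([-0.001,  0.002,  0.   ])) 19.584775086505193
```

```bash
python3 -m jog '[[[13.3,-1.4,0,0,0,0,0],[13.3,-1.4,0,0,0,0,0],[0,0,30,0,0,0,0],[0,0,30,0,0,0,0],[0,0,30,0,0,0,0],[0,0,30,0,0,0,0],[0,0,25,0,0,0,0.3],[0,0,15,0,0,0,0.3],[0,0,9,0,0,0,0.3],[0,0,0,0,0,0,0.3]]]' 50
python3 -m jog '[[[0,0,0,0,0,0,1],[0,0,0,0,0,0,1],[0,0,0,0,0,0,1],[0,0,0,0,0,0,1],[0,0,0,0,0,0,1],[0,0,0,0,0,0,1],[0,0,0,0,0,0,1],[0,0,0,0,0,0,1],[0,0,0,0,0,0,1],[0,0,0,0,0,0,1]]]'
```

```text
clock: 16.2
eef_pos: [0.4846, -0.3175, 0.0197]
orientation: [179.9, 0.1, -99.8]
contact_force: [-0.0, 0.7, -0.4]
width: 0.06
gripper_force: 0.0
clock: 17.03
eef_pos: [0.4869, -0.3178, 0.0234]
orientation: [-179.8, 0.0, -99.8]
contact_force: [-1.0, -0.3, 6.5]
width: 0.0182
gripper_force: 49.0
```

Burr gripped (width 18 mm, 49 N). Lift and compute the transfer.

```bash
python3 -m jog '[[[0,0,-4,0,0,0,1],[0,0,-8,0,0,0,1],[0,0,-15,0,0,0,1],[0,0,-30,0,0,0,1],[0,0,-30,0,0,0,1],[0,0,-30,0,0,0,1],[0,0,-30,0,0,0,1],[0,0,-30,0,0,0,1],[0,0,0,0,0,0,1],[0,0,0,0,0,0,1]]]'
python3 - <<'E'
from h import *
print(rel(toolat(C,.110,90)),manip.observe()['eef_pos'])
E
```

```text
clock: 17.87
eef_pos: [0.4865, -0.3177, 0.2014]
orientation: [-179.7, 0.1, -99.8]
contact_force: [0.5, 0.0, -1.1]
width: 0.0186
gripper_force: 49.0
(array([-281.1,  -49.1,   29.5]), array([ 0.46 , -0.078, -0.327])) [ 0.4865436  -0.31771034  0.20136147]
```

```bash
python3 -m jog '[[[-35.1,-6.1,3.7,0,0,0,1],[-35.1,-6.1,3.7,0,0,0,1],[-35.1,-6.1,3.7,0,0,0,1],[-35.1,-6.1,3.7,0,0,0,1],[-35.1,-6.1,3.7,0,0,0,1],[-35.1,-6.1,3.7,0,0,0,1],[-35.1,-6.1,3.7,0,0,0,1],[-35.1,-6.1,3.7,0,0,0,1],[0,0,0,0.092,-0.0156,-0.0654,1],[0,0,0,0.092,-0.0156,-0.0654,1]]]'
python3 -m jog '[[[0,0,0,0.092,-0.0156,-0.0654,1],[0,0,0,0.092,-0.0156,-0.0654,1],[0,0,0,0.092,-0.0156,-0.0654,1],[0,0,0,0,0,0,1],[0,0,0,0,0,0,1],[0,0,0,0,0,0,1],[0,0,0,0,0,0,1],[0,0,0,0,0,0,1],[0,0,0,0,0,0,1],[0,0,0,0,0,0,1]]]'
python3 - <<'E'
from h import *
np.set_printoptions(precision=4,suppress=True)
print(rel(toolat(C,.085,90)))
s=cam("wrist");im=s["image"];hsv=cv2.cvtColor(im,cv2.COLOR_RGB2HSV)
q=proj(s,(C@[0,0,.037,1])[:3]);print("pred ring",q)
w=((hsv[...,1]<60)&(hsv[...,2]>165)).astype(np.uint8);x,y=q.astype(int);m=np.zeros_like(w);m[y-36:y+36,x-36:x+36]=1
c=big(cv2.morphologyEx(w*m,cv2.MORPH_CLOSE,np.ones((5,5))))[0];print(cv2.boundingRect(c),cv2.fitEllipse(cv2.convexHull(c)))
T=pose_tool(manip.observe());print("burr end pred",proj(s,(T@[0,0,.0134,1])[:3]),"tip edges",[proj(s,(T@[x_,0,-.024,1])[:3]) for x_ in(-.011,.011)])
np.save("w8.npy",im)
g=cv2.cvtColor(im,cv2.COLOR_RGB2GRAY)
print("col320",g[200:250:2,320].tolist()); print("rows",[(v,g[v,305:340:2].tolist()) for v in(222,228,234)])
E
```

```text
clock: 18.7
eef_pos: [0.5823, -0.0465, 0.1659]
orientation: [-169.4, 1.1, -91.8]
contact_force: [-0.6, -0.7, 0.7]
width: 0.0183
gripper_force: 49.1
clock: 19.53
eef_pos: [0.582, -0.0489, 0.1697]
orientation: [-153.3, 0.1, -80.7]
contact_force: [0.5, 0.7, -1.8]
width: 0.018
gripper_force: 49.1
(array([ 0.4, -2. , 22.9]), array([ 0.004,  0.001, -0.001]))
pred ring [318.6441 200.8957]
(289, 174, 59, 54) ((318.0018310546875, 200.77207946777344), (54.83341979980469, 58.37368392944336), 90.73827362060547)
burr end pred [321.6153 227.3492] tip edges [array([321.9609, 271.1967]), array([322.0332, 235.8534])]
col320 [81, 80, 82, 87, 87, 108, 118, 120, 151, 126, 119, 106, 106, 105, 104, 104, 103, 103, 101, 100, 101, 101, 101, 100, 98]
rows [(222, [233, 230, 226, 225, 224, 200, 123, 108, 103, 102, 103, 151, 231, 233, 233, 229, 168, 146]), (228, [141, 142, 150, 162, 135, 106, 107, 107, 104, 101, 97, 94, 94, 140, 143, 144, 148, 145]), (234, [141, 143, 148, 149, 108, 104, 106, 104, 100, 100, 98, 96, 92, 135, 144, 145, 146, 144])]
```

Burr end and sleeve ring positions agree with predictions (≤1–2 px). Descend to just above the mouth, then insert slowly.

```bash
python3 -m jog '[[[0.4,-2,0,0.004,0,0,1],[0,0,15,0,0,0,1],[0,0,15,0,0,0,1],[0,0,12,0,0,0,1],[0,0,6,0,0,0,1],[0,0,4,0,0,0,1],[0,0,4,0,0,0,1],[0,0,4,0,0,0,1],[0,0,0,0,0,0,1],[0,0,0,0,0,0,1]]]'
python3 -c "
from h import *
print(rel(toolat(C,.0254,90)))"
```

```text
clock: 20.42
eef_pos: [0.6103, -0.0447, 0.1175]
orientation: [-153.0, 0.1, -80.7]
contact_force: [-0.0, -0.8, 0.2]
width: 0.0186
gripper_force: 49.1
(array([-0.1, -0.1, 23. ]), array([-0.001,  0.001, -0.001]))
```

```bash
python3 -m jog '[[[0,0,2,0,0,0,1],[0,0,2,0,0,0,1],[0,0,3,0,0,0,1],[0,0,3,0,0,0,1],[0,0,3,0,0,0,1],[0,0,3,0,0,0,1],[0,0,3,0,0,0,1],[0,0,2,0,0,0,1],[0,0,0,0,0,0,1],[0,0,0,0,0,0,1]]]'
python3 -c "
from h import *
print(rel(toolat(C,.0254,90)))"
```

```text
clock: 21.25
eef_pos: [0.6196, -0.0431, 0.0984]
orientation: [-153.1, 0.1, -80.7]
contact_force: [0.7, -0.7, -1.0]
width: 0.018
gripper_force: 49.2
(array([-0. , -0.3,  1.7]), array([-0.   ,  0.001, -0.001]))
```

```bash
python3 -m jog '[[[0,0,0.5,0,0,0,1],[0,0,0.5,0,0,0,1],[0,0,0.5,0,0,0,1],[0,0,0.5,0,0,0,1],[0,0,0.5,0,0,0,1],[0,0,0.5,0,0,0,1],[0,0,0,0,0,0,1],[0,0,0,0,0,0,1],[0,0,0,0,0,0,1],[0,0,0,0,0,0,1]]]'
python3 -c "
from h import *
print(rel(toolat(C,.0254,90)))"
```

```text
clock: 22.08
eef_pos: [0.6205, -0.0433, 0.0979]
orientation: [-153.0, 0.1, -80.7]
contact_force: [-13.1, -0.9, 14.9]
width: 0.0183
gripper_force: 51.9
(array([-0.4,  0.2,  0.9]), array([-0.002,  0.001, -0.   ]))
```

Burr end is on the bore floor (19 N axial at z≈12.9 mm). Release, back the wrist by −1.05 rad, then check.

```bash
python3 -m jog '[[[0,0,-1,0,0,0,1],[0,0,0,0,0,0,0.5],[0,0,0,0,0,0,0],[0,0,0,0,0,0,0],[0,0,0,0,0,0,0],[0,0,0,0,0,0,0],[0,0,0,0,0,0,0],[0,0,0,0,0,0,0],[0,0,0,0,0,-0.105,0],[0,0,0,0,0,-0.105,0]]]'
python3 -m jog '[[[0,0,0,0,0,-0.105,0],[0,0,0,0,0,-0.105,0],[0,0,0,0,0,-0.105,0],[0,0,0,0,0,-0.105,0],[0,0,0,0,0,-0.105,0],[0,0,0,0,0,-0.105,0],[0,0,0,0,0,-0.105,0],[0,0,0,0,0,-0.105,0],[0,0,0,0,0,0,0],[0,0,0,0,0,0,0]]]'
python3 - <<'E'
from h import *
np.set_printoptions(precision=4,suppress=True)
print(rel(toolat(C,-.017,90)),manip.observe()['q'],(np.linalg.inv(C)@pose_tool(manip.observe()))[:3,3])
for n in("scene","side"):
    s=cam(n);g=cv2.cvtColor(s["image"],cv2.COLOR_RGB2GRAY)
    for z in(.045,.07):
        q=proj(s,(C@[0,0,z,1])[:3]);u,v=q.astype(int);print(n,z,q,g[v,u-8:u+9].tolist())
E
```

```text
clock: 22.92
eef_pos: [0.6205, -0.0429, 0.0967]
orientation: [-153.6, -5.4, -69.7]
contact_force: [0.3, -0.3, -0.0]
width: 0.0858
gripper_force: 0.0
clock: 23.75
eef_pos: [0.6205, -0.0429, 0.0967]
orientation: [-165.7, -23.0, -23.7]
contact_force: [0.2, -0.5, 0.2]
width: 0.0854
gripper_force: 0.0
(array([ 0.2, -0.1, 42.2]), array([-0.001,  0.001,  1.046])) [ 10.7926  10.2245 -23.6443   1.2201 -29.2014  57.5432] [-0.0003 -0.      0.0252]
scene 0.045 [320.2538 204.9113] [141, 140, 130, 110, 102, 111, 116, 102, 106, 109, 105, 135, 161, 165, 171, 182, 191]
scene 0.07 [316.1973 195.9757] [138, 137, 136, 137, 137, 134, 120, 104, 100, 92, 100, 123, 143, 151, 150, 147, 144]
side 0.045 [316.3599 185.4913] [70, 70, 72, 72, 72, 75, 73, 72, 74, 74, 73, 72, 76, 78, 80, 77, 78]
side 0.07 [319.4278 182.5019] [74, 74, 72, 74, 74, 76, 76, 78, 79, 87, 83, 84, 86, 95, 132, 167, 195]
```

```bash
python3 -m jog '[[[0,0,6,0,0,0,0],[0,0,6,0,0,0,0],[0,0,6,0,0,0,0],[0,0,6,0,0,0,0],[0,0,6,0,0,0,0],[0,0,6,0,0,0,0],[0,0,3,0,0,0,0],[0,0,3,0,0,0,0],[0,0,0,0,0,0,0],[0,0,0,0,0,0,0]]]' 80
python3 -m jog '[[[0,0,0,0,0,0,1],[0,0,0,0,0,0,1],[0,0,0,0,0,0,1],[0,0,0,0,0,0,1],[0,0,0,0,0,0,1],[0,0,0,0,0,0,1],[0,0,0,0,0,0,1],[0,0,0,0,0,0,1],[0,0,0,0,0,0,1],[0,0,0,0,0,0,1]]]' 80
python3 -c "
from h import *
print((np.linalg.inv(C)@pose_tool(manip.observe()))[:3,3],manip.observe()['moment'])"
```

```text
clock: 24.68
eef_pos: [0.6393, -0.0398, 0.0592]
orientation: [-165.7, -23.1, -23.5]
contact_force: [-0.0, -0.6, -0.6]
width: 0.0853
gripper_force: 0.0
clock: 25.52
eef_pos: [0.6394, -0.0394, 0.0603]
orientation: [-165.7, -23.1, -23.5]
contact_force: [-4.9, 2.4, 5.5]
width: 0.0492
gripper_force: 82.5
[ 0.00034141  0.00037422 -0.01594502] [0.71487719 1.90683526 0.48074492]
```

```bash
for k in 1 2; do python3 -m jog '[[[0,0,0,0,0,0.09,1],[0,0,0,0,0,0.09,1],[0,0,0,0,0,0.09,1],[0,0,0,0,0,0.09,1],[0,0,0,0,0,0.09,1],[0,0,0,0,0,0.09,1],[0,0,0,0,0,0.09,1],[0,0,0,0,0,0.09,1],[0,0,0,0,0,0.09,1],[0,0,0,0,0,0.09,1]]]'; python3 -c "
from h import *
st=manip.observe();T=pose_tool(st);print(rel(toolat(C,-.017,90)),T[:3,:3].T@st['moment'],st['q'][5],(np.linalg.inv(C)@T)[:3,3])"; done
```

```text
clock: 26.35
eef_pos: [0.6388, -0.04, 0.0599]
orientation: [-153.3, -3.7, -73.2]
contact_force: [-6.1, -0.1, 6.3]
width: 0.0494
gripper_force: 82.6
(array([-0. , -0.4,  1. ]), array([-0.   ,  0.001,  0.146])) [-2.13411098 -0.64888967 -0.29708278] 5.7722126335576736 [-4.03023045e-04 -7.87397453e-05 -1.59855205e-02]
clock: 27.18
eef_pos: [0.638, -0.0399, 0.0595]
orientation: [-159.8, 18.0, -120.6]
contact_force: [-8.9, 1.9, 7.8]
width: 0.0495
gripper_force: 82.7
(array([-0.8, -1. ,  1. ]), array([ 0.002,  0.001, -0.753])) [-2.83625614  1.16622817 -0.78276584] -45.75773477134761 [-0.00129649  0.00011772 -0.01598809]
```

```bash
python3 -m jog '[[[0,0,0,0,0,0.05,1],[0,0,0,0,0,0.05,1],[0,0,0,0,0,0.05,1],[0,0,0,0,0,0.05,1],[0,0,0,0,0,0.05,1],[0,0,0,0,0,0,1],[0,0,0,0,0,0,1],[0,0,0,0,0,0,1],[0,0,0,0,0,0,1],[0,0,0,0,0,0,1]]]' 100; python3 -c "
from h import *
st=manip.observe();T=pose_tool(st);print(rel(toolat(C,-.017,90)),T[:3,:3].T@st['moment'],st['q'][5],(np.linalg.inv(C)@T)[:3,3])"
```

```text
clock: 28.02
eef_pos: [0.6378, -0.0397, 0.0595]
orientation: [-164.8, 22.4, -134.9]
contact_force: [-10.8, 2.1, 8.8]
width: 0.0491
gripper_force: 101.2
(array([-1. , -1.1,  1.1]), array([ 0.002,  0.001, -1.   ])) [-2.75226355  1.81561771 -0.34053324] -59.853649506233396 [-0.00143799  0.00032247 -0.0159105 ]
```

```bash
python3 -m jog '[[[0,0,0,0,0,0,1],[0,0,0,0,0,0,1],[0,0,0,0,0,0,1],[0,0,0,0,0,0,1],[0,0,0,0,0,0,1],[0,0,0,0,0,0.03,1],[0,0,0,0,0,0.03,1],[0,0,0,0,0,0.03,1],[0,0,0,0,0,0.03,1],[0,0,0,0,0,0.03,1]]]'; python3 -c "
from h import *
st=manip.observe();T=pose_tool(st);print(rel(toolat(C,-.017,90)),T[:3,:3].T@st['moment'],st['q'][5])"
```

```text
clock: 28.85
eef_pos: [0.637, -0.0401, 0.059]
orientation: [-168.4, 24.2, -144.0]
contact_force: [-12.8, 0.6, 10.0]
width: 0.0492
gripper_force: 121.1
(array([-2.2, -1.1,  1.1]), array([ 4.000e-03, -1.000e-03, -1.148e+00])) [-2.52700477  3.00644832 -2.18353115] -68.43743151467469
```

Moment rose to 2.2 N m: the sleeve is at its stop. Release and lift off along the axis, then check.

```bash
python3 -m jog '[[[0,0,0,0,0,0,0.5],[0,0,0,0,0,0,0],[0,0,0,0,0,0,0],[0,0,0,0,0,0,0],[0,0,0,0,0,0,0],[0,0,0,0,0,0,0],[0,0,-5,0,0,0,0],[0,0,-10,0,0,0,0],[0,0,-15,0,0,0,0],[0,0,-20,0,0,0,0]]]' 30
python3 -m jog '[[[0,0,-20,0,0,0,0],[0,0,-20,0,0,0,0],[0,0,-20,0,0,0,0],[0,0,-20,0,0,0,0],[0,0,-20,0,0,0,0],[0,0,0,0,0,0,0],[0,0,0,0,0,0,0],[0,0,0,0,0,0,0],[0,0,0,0,0,0,0],[0,0,0,0,0,0,0]]]'
python3 - <<'E'
from h import *
np.set_printoptions(precision=4,suppress=True)
s=cam("wrist");im=s["image"];g=cv2.cvtColor(im,cv2.COLOR_RGB2GRAY);hsv=cv2.cvtColor(im,cv2.COLOR_RGB2HSV)
q=proj(s,(C@[0,0,.07,1])[:3]);r=proj(s,(C@[0,0,.037,1])[:3]);print("pred top",q,"ring",r)
w=((hsv[...,1]<60)&(hsv[...,2]>150)).astype(np.uint8);m=np.zeros_like(w);x,y=r.astype(int);m[y-40:y+40,x-40:x+40]=1
c=big(cv2.morphologyEx(w*m,cv2.MORPH_CLOSE,np.ones((5,5))))[0];print("ring",cv2.boundingRect(c),cv2.fitEllipse(cv2.convexHull(c)))
m*=0;m[y-26:y+26,x-26:x+26]=1
x,y=q.astype(int)
for th in(70,85,100,115):
    c=big(((g<th)&(m>0)))[0];print(th,cv2.minEnclosingCircle(c),cv2.boundingRect(c),cv2.contourArea(c))
print(g[y,x-30:x+31:2].tolist(),g[y-30:y+31:2,x].tolist())
E
```

```text
clock: 29.68
eef_pos: [0.616, -0.0437, 0.1038]
orientation: [-168.4, 24.4, -144.1]
contact_force: [0.3, 0.3, -0.6]
width: 0.0853
gripper_force: 0.0
clock: 30.52
eef_pos: [0.5719, -0.051, 0.192]
orientation: [-168.4, 24.4, -144.1]
contact_force: [0.2, 0.3, 0.7]
width: 0.0854
gripper_force: 0.0
pred top [320.186  204.3359] ring [320.078  193.4168]
ring (294, 168, 56, 51) ((320.897216796875, 193.34454345703125), (50.531436920166016, 54.16720199584961), 89.71791076660156)
70 ((341.5, 168.5), 3.8079864978790283) (338, 167, 8, 4) 7.5
85 ((299.5, 176.5), 10.977349281311035) (294, 167, 12, 20) 70.5
100 ((320.11883544921875, 189.0650177001953), 15.42648696899414) (305, 178, 31, 23) 422.5
115 ((319.5, 190.5), 16.86722755432129) (303, 177, 34, 24) 480.0
[147, 146, 147, 182, 221, 224, 230, 230, 162, 119, 114, 121, 119, 120, 118, 117, 119, 116, 121, 121, 121, 125, 125, 201, 226, 229, 235, 220, 149, 145, 121] [232, 198, 89, 91, 90, 131, 122, 88, 88, 86, 86, 120, 122, 121, 121, 117, 118, 119, 120, 121, 118, 191, 224, 152, 152, 152, 149, 155, 154, 128, 122]
```

The burr head's top is centred at (321,205) against a predicted (320,204), so it stands straight and on the axis. The bin was seen shut and the gripper is clear, so I hand in.

```bash
python3 -c "
from bench import manip
print(manip.close_job())"
```

```text
the job is handed in; nothing more can be done
None
```

I handed the job in at about 30.5 s. The stub went into the bin and the bin was pushed shut to its stop. The burr stands straight in the chuck with the sleeve turned to its stop; jaw force was not measured, and the hand-in returned no verdict.

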